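# Face up the glaze tub in its rack

## Robot

A 7-joint arm with a two-finger parallel gripper is mounted at the origin on the work surface. World frame = base frame: x ahead of the robot, y to its left, z up, the work surface at z = 0. Lengths are in m, angles in rad, forces in N, time in s.
With the tool pointing down it reaches from about 0.4 to 0.925 m from the base axis. Payload 4.1 kg.
Tool frame: the origin (TCP) lies midway between the tips of the shut fingers; the grasp point (between the pads) lies 19 mm behind it; y points along the fingers, z is the direction in which the jaws open and shut, and the axes are right-handed (so a half turn about y gives the same grasp; the last joint's range is limited). The gripper opens to 85 mm and grips with 20 to 120 N. Pads are 22 mm wide; open, the fingers measure 114 mm over their backs; the gripper's body (76 mm by 85 mm) begins 54 mm behind the grasp point. The pads swing forward as they close: fully open they stand 13 mm farther back than shut.
Start: joints at [-1.244, 0.398, 0.045, 1.537, -0.019, 1.207, -0.051], TCP at [0.268, 0.592, 0.231] pointing down, gripper open.
Joint ranges: [-2.82, 2.82], [-0.49, 2.23], [-1.37, 1.46], [0, 2.46], [-1.36, 4.5], [0.23, 2], [-2.94, 2.94]. Speed limits (rad/s): [2.57, 2.57, 3.14, 3.14, 3.14, 3.14, 3.14].

## Interface

Orientations are given as [roll, pitch, yaw] about the fixed x, y, z axes, in that order (R = Rz(yaw) Ry(pitch) Rx(roll)).
In Python, from plant import telemetry, grab_frame, get_calibration, ticket gives the robot as it stands.
- The arm moves only by the tool apply_moves, never from a script. Its argument "plan" is one flat list of numbers, 7 for each row, row after row: the shift along the tool's x, y, z in m, then the turn, a rotation vector about the tool's x, y, z in rad, then the finger opening in m, from 0 to 0.0854. In form: [x, y, z, wx, wy, wz, claw, x, y, z, wx, wy, wz, claw, ...]. A call has 1 to 20 rows; each row shifts and turns the commanded pose from where the row before left it, along the tool's axes as they then stand; what a row does not reach is not made up. A row lasts 1/8 s, in which the tool goes at most 62.5 mm and 10.7 degrees, less where a joint would pass 70% of its speed; a pose out of reach is approached as far as the arm can. A call is refused whole if a number of a shift passes 0.0625 or a number of a turn 0.188, either way. A call with a gripper value outside its range is refused whole. The fingers move at their own pace and stop on an object; "newtons" is the grip in N (left out, the last holds). Time passes only in rows, so rows that do not move let the fingers close. It gives the time, the measured TCP pose, the force and the opening at its end, in the units of the state.
- telemetry.read_state(): the state, without advancing time (a new reading comes with each control period).
- grab_frame(name): name is "scene" or "top" or "wrist"; returns the picture (384x512x3 uint8, red, green, blue); there is no depth.
- get_calibration(name): a dict with "intrinsics" (3x3 intrinsics, pixels), "dist" ([k1, k2, p1, p2, k3] as OpenCV has them; the pictures are not rectified), "R" (3x3) and "t" (3): a world point X has camera coordinates R X + t. Camera axes: x right, y down, z forward; pixel columns grow to the right and rows downward; lengths in m; the calibration is good to about 2 mm. A picture is of the moment at which its call begins: read the wrist's pose just before it. get_calibration takes no time and is no camera call; for the wrist camera it gives the pose at the moment of the call.
- ticket.job_done(): hands the job in, once; it reports no verdict.
The state is a dict: "t": time; "joint_pos": joint angles; "joint_vel": joint speeds; "effort": joint torques, N m; "tcp_pos": TCP position; "ee_rot": TCP orientation; "ft_force": force on the tool from outside, world axes, zero at the start; "moment": the same for the moment, N m; "grip_width": opening from 0.0 (shut) to 1.0 (fully open).
Only numpy, scipy, OpenCV 4.12 (cv2) and the standard library are available. Lean on these libraries where they do the work, as an engineer would, in place of code of your own. Each camera call takes 0.05 s, during which the arm holds its last target. There are 200 camera calls.

## Task

The yellow-lidded glaze tub has been left standing in front of its bay in the rack, with its label turned away. Slide it fully home on its yellow spot, right up against the back board of its bay; then, with it home, roll it round in place with a light fingertip until the middle of its label faces straight out of the open front of the rack. The tub and its lid are thin, so never push hard; keep it standing, and leave the other tubs, the bowl and the brush as they are.

Things in the scene. Friction and masses are not known exactly. Their poses are not given: they have to be found in the camera images.
- tub: The tub to face up: closed round white plastic glaze tub, yellow press-on lid, 0.5 to 0.95 kg. 100 mm across at the foot, 105 mm from 30 to 80 mm up; lid 112 mm across from there up (lower bead 115 mm). Too wide to grasp. Slides easily on the rack (friction about 0.22). More than 24 N by the robot on it is pushing hard. Origin: centre of its underside; z up, x out through the label's middle.
- lid_low (a point): On the tub's axis, 96 mm above its underside: the lowest the flat lid top can lie. It lies 0 to 5 mm above this, by how deep the lid was pressed on: not measured, find it by touch; it stays so under a fingertip. A tip pressed down near the lid's edge (about 45 mm from the axis; grippy soft lid, friction about 0.9, gives about 1 mm) carries the tub round with little slip at some 8 to 14 N.
- label (a point): Middle of the tub's white paper label with a terracotta-coloured band: on the side wall, 53.5 mm from the tub's axis along its x, 52 mm above its underside. A terracotta stripe 14 mm wide, brushed on the lid from its edge 34 mm inwards, marks the same bearing from above.
- place: The tub's home: flat yellow ring, 98 mm across, painted on the rack's floor in the one bay that holds no other tub. Origin: its centre, at floor height (12 mm above the bench); axes as the rack's: x straight out of the open front, z up. The tub is home with its axis over the origin: the back board stops it at x = -1 mm.
- rack: Fixed rack, 404 mm wide (its y), three bays side by side at 130 mm pitch, its open front facing away from the robot, along its +x. Origin: under the middle bay's home centre, at bench height. Plywood back board, inner face at x = -53.5 mm, 12 mm thick, top 74 mm above the bench. The dividers and floor: see rack_front.
- rack_front (a point): Middle of the rack's front edge, 162 mm from the rack's origin along its x, at the top of its grey laminate floor, which is 12 mm above the bench and runs back under all the bays. Four plywood dividers at y = -195, -65, 65, 195 mm, 12 mm thick, reach from the back board to x = +42 mm, tops 62 mm above the bench: a bay is 118 mm wide.
- tub_blue: Bystander: a tub of the same size with a blue lid, home in another bay, label to the front. Origin: centre of its underside.
- tub_green: Bystander: a tub of the same size with a green lid, home in another bay, label to the front. Origin: centre of its underside.
- bowl: Bystander: a loose terracotta bowl, 120 mm across the rim, 50 mm high, on the bench to the robot's right of the rack. Origin: centre of its underside.
- brush: Bystander: a loose paint brush about 200 mm long, 42 mm wide, lying on the bench to the robot's left of the rack. Origin: the middle of its length, its underside; x along it.
Not all that is in view belongs to the job. Leave any pink or red look-alike of the tub alone.

How it is judged:
On the way, in this order (a step that is already met when the one before it is completed fails the run):
1. the yellow-lidded tub is slid home on its spot, against the back board (x of tub in the frame of place between -0.006 and 0.006 m and y of tub in the frame of place between -0.015 and 0.015 m and z of tub in the frame of place below 0.005 m and angle between tub's own z axis and vertical below 0.06 rad), for 0.2 s.
2. the tub, still home, is rolled round until its label faces out of the rack's open front (all of step 1 and angle between the x axis of tub and the x axis of rack, either way round below 0.12 rad and x of label in the frame of place above 0.03 m), for 0.2 s.
At the end, for the whole second after the job is handed in: The yellow-lidded tub stands upright and at rest on the rack floor, home on its spot (within 6 mm of it front to back, 15 mm sideways), the middle of its label within 0.12 rad (7 degrees) of straight out of the rack's open front (all of step 2 and linear speed of tub below 0.01 m/s and angular speed of tub below 0.05 rad/s); the robot touches nothing.
It fails at once if the fingers push on the tub or its lid with more than 24 N, or any other part of the robot with more than 4 N (contact force between tub and the fingers above 24 N or contact force between tub and the arm above 4 N).
It fails at once if the tub is tipped by more than 0.25 rad or lifted more than 20 mm (angle between tub's own z axis and vertical above 0.25 rad or z of tub in the frame of place above 0.02 m).
It fails at once if another tub is shifted by more than 8 mm or turned out of line by more than 0.25 rad (distance of any of tub_blue, tub_green from where it was at the start of the episode above 0.008 m or angle between the x axis of any of tub_blue, tub_green and the x axis of rack, either way round above 0.25 rad).
It fails at once if the bowl or the brush is shifted by more than 10 mm (distance of any of bowl, brush from where it was at the start of the episode above 0.01 m).
It also fails if it takes over 72 s, if anything falls off the work surface, if the arm or the gripper's body presses on something with over 40 N, if the wrist force passes 120 N, or if a joint passes its speed limit or range.

## Working session

There is one attempt and no reset: what is moved stays moved. The work goes in short steps, Python scripts to look and compute and a tool call to move; the robot and the scene stay as the last step left them, time stands still between calls to the robot, and variables do not carry over. Pictures are saved under pics/ and viewed, about 8 in all and at most 12, crops included, and the job is handed in when it is done.

Besides the shell and the picture viewer there is one more tool, called after "Emit:" as name(argument=value, ...), one argument or row to a line, values as JSON. apply_moves: Moves the arm, as the interface text tells. Its arguments: {"type":"object","properties":{"plan":{"type":"array","items":{"type":"number"}},"newtons":{"type":"number"}},"required":["plan"]}

```bash
ls; mkdir -p pics; python3 - <<'E'
from plant import telemetry, grab_frame, get_calibration
import cv2,numpy as np
s=telemetry.read_state();print(s)
for n in("scene","top"):
    f=grab_frame(n);cv2.imwrite(f"pics/{n}0.png",f[:,:,::-1]);c=get_calibration(n);print(n,c)
a=cv2.imread("pics/scene0.png");b=cv2.imread("pics/top0.png")
E
```

```text
pics
{'t': 0.0, 'joint_pos': array([-1.2439739 ,  0.39919029,  0.04501491,  1.53791961, -0.0187093 ,
        1.20690468, -0.05071942]), 'joint_vel': array([-0.00014774, -0.0013163 ,  0.00129022,  0.00035672,  0.00055651,
       -0.00034067,  0.00156189]), 'effort': array([ 1.90320156e-05, -4.75108552e+01,  1.36452254e+00, -2.54231679e+01,
        1.15854797e-02,  9.15103272e-03, -1.10003057e-06]), 'tcp_pos': array([0.2681927 , 0.59137032, 0.23024657]), 'ee_rot': array([-1.57279320e+00, -1.21728952e-04, -4.25716180e-01]), 'ft_force': array([-0.73453807,  1.80757724,  0.3028054 ]), 'moment': array([ 0.03317067, -0.01592899, -0.01980792]), 'grip_width': 1.0001893568787072}
scene {'intrinsics': array([[457.97894059,   0.        , 252.25506299],
       [  0.        , 457.97894059, 187.00880647],
       [  0.        ,   0.        ,   1.        ]]), 'dist': array([-0.09269786,  0.        ,  0.        ,  0.        ,  0.        ]), 'R': array([[-0.6692611 ,  0.74300004,  0.00636561],
       [ 0.57364951,  0.52212482, -0.63111957],
       [-0.47224551, -0.41873215, -0.77565944]]), 't': array([ 0.34517257, -0.23378137,  1.57067341])}
top {'intrinsics': array([[402.52552945,   0.        , 251.20493492],
       [  0.        , 402.52552945, 188.17865952],
       [  0.        ,   0.        ,   1.        ]]), 'dist': array([-0.0765354,  0.       ,  0.       ,  0.       ,  0.       ]), 'R': array([[-0.020664  , -0.99975993,  0.007286  ],
       [-0.98463338,  0.01908628, -0.17358808],
       [ 0.17340735, -0.01076106, -0.9847914 ]]), 't': array([0.02570605, 0.53655978, 1.06393861])}
```

View pics/top0.png

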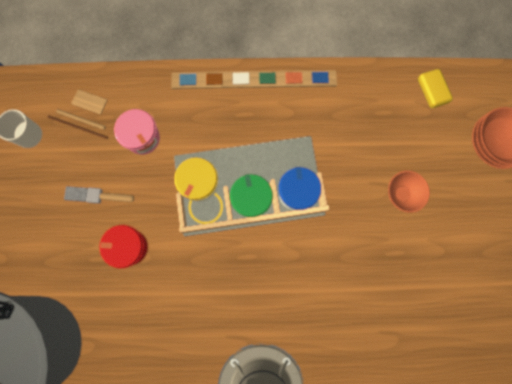

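View pics/scene0.png

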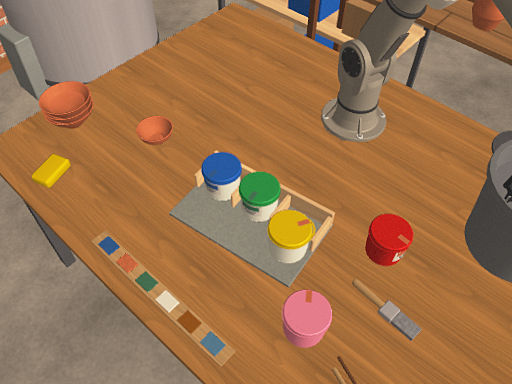

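The top view shows the yellow-lidded tub at (195,178), its stripe at about (188,189), and the yellow ring in the left bay at (205,208). Green is at (251,195) and blue at (300,188). The other candidates are the pink tub (136,131), the red tub (123,246) and the yellow sponge (435,88). Only (195,178) has a yellow round lid in front of the empty bay.

```bash
cat > h.py <<'E'
import cv2,numpy as np
from plant import telemetry, grab_frame, get_calibration
def ray(c,uv,z):
    p=cv2.undistortPoints(np.array([[uv]],float),c["intrinsics"],c["dist"])[0,0]
    R=np.array(c["R"]);o=-R.T@c["t"];d=R.T@[p[0],p[1],1.]
    return o+d*(z-o[2])/d[2]
def mask(f,lo,hi,roi=None):
    m=cv2.inRange(cv2.cvtColor(f,cv2.COLOR_RGB2HSV),np.array(lo),np.array(hi))
    if roi: 
        k=np.zeros_like(m);x0,y0,x1,y1=roi;k[y0:y1,x0:x1]=255;m&=k
    return m
def big(m):
    cs,_=cv2.findContours(m,cv2.RETR_EXTERNAL,cv2.CHAIN_APPROX_NONE)
    return max(cs,key=cv2.contourArea)
Y=((22,150,110),(33,255,255));G=((60,120,50),(85,255,255));B=((100,150,60),(125,255,255));T=((0,100,80),(14,255,255))
def circ(c,cnt,z):
    "fit circle to the hull of the contour, cast on plane z"
    P=np.array([ray(c,p[0],z)[:2] for p in cv2.convexHull(cnt).astype(float)])
    A=np.c_[2*P,np.ones(len(P))];s=np.linalg.lstsq(A,(P**2).sum(1),rcond=None)[0]
    return s[:2],np.sqrt(s[2]+s[0]**2+s[1]**2)
E
python3 - <<'E'
from h import *
R={"top":dict(y=(165,150,225,202),g=(225,165,278,222),b=(272,160,328,215)),
"scene":dict(y=(260,200,320,250),g=(232,165,285,212),b=(195,145,245,190))}
for n in R:
    c=get_calibration(n);f=grab_frame(n)
    for k,col in zip("ygb",(Y,G,B)):
        m=mask(f,*col,R[n][k])
        if k=="y": m|=mask(f,*T,(R[n][k][0]+8,R[n][k][1]+5,R[n][k][2]-8,R[n][k][3]-5))
        cn=big(m); (u,v),_,_=cv2.fitEllipse(cn)
        print(n,k,cv2.boundingRect(cn),circ(c,cn,.108),ray(c,(u,v),.108))
    t=big(mask(f,*T,R[n]["y"]));M=cv2.moments(t);uv=(M["m10"]/M["m00"],M["m01"]/M["m00"]);print("stripe",uv,M["m00"],ray(c,uv,.110))
    if n=="top":
        m=mask(f,(22,110,110),(34,255,255),(180,185,226,228));m[:200,:215]=0;ys,xs=np.nonzero(m);print(len(xs),xs.min(),xs.max(),ys.min(),ys.max())
        P=np.array([ray(c,(float(x),float(y)),.012)[:2] for x,y in zip(xs,ys)]);A=np.c_[2*P,np.ones(len(P))];s=np.linalg.lstsq(A,(P**2).sum(1),rcond=None)[0];print("ring",s[:2],np.sqrt(s[2]+s[:2]@s[:2]))
        cv2.imwrite("pics/crop.png",cv2.resize(f[125:240,160:340,::-1],None,fx=4,fy=4,interpolation=2))
E
```

```text
top y (175, 158, 42, 44) (array([0.55510608, 0.16137057]), np.float64(0.0560496926428644)) [0.55701775 0.15973479 0.108     ]
top g (231, 175, 40, 41) (array([0.50789431, 0.01746132]), np.float64(0.05360883269656266)) [0.50570269 0.01731842 0.108     ]
top b (279, 168, 41, 40) (array([ 0.52510176, -0.10998312]), np.float64(0.053118996514496426)) [ 0.52474522 -0.10988211  0.108     ]
stripe (188.46198830409355, 189.73099415204678) 28.5 [0.5249083  0.17885073 0.11      ]
234 188 222 185 223
ring [0.49591257 0.14540537] 0.046659281168111105
scene y (267, 208, 48, 41) (array([0.55577964, 0.16495779]), np.float64(0.060726606778995385)) [0.55860822 0.16668252 0.108     ]
scene g (239, 172, 41, 34) (array([0.51292623, 0.02123629]), np.float64(0.05725795418277165)) [0.51415454 0.0222657  0.108     ]
scene b (202, 153, 39, 37) (array([ 0.53510953, -0.10435789]), np.float64(0.06061735440137462)) [ 0.53384507 -0.10394801  0.108     ]
stripe (303.19900497512435, 222.0099502487562) 33.5 [0.52130989 0.17867726 0.11      ]
```

View pics/crop.png

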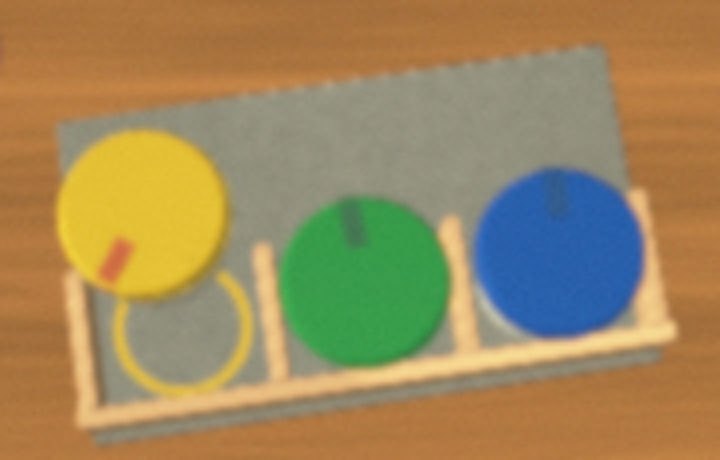

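The crop confirms it. The yellow lid, its terracotta stripe pointing lower-left, and the ring are all in the empty left bay. Next I get the rack axes from the floor edge corners and the board line, and check the pink tub's clearance.

```bash
python3 - <<'E'
from h import *
c=get_calibration("top")
q=lambda x,y:(160+x/4-.4,125+y/4-.4)
a=ray(c,q(58,125),.012);b=ray(c,q(603,48),.012)
d=a-b;print("front corners",a,b,np.linalg.norm(d),"yaw",np.arctan2(-d[0],d[1]))
# board top edge lines (inner) at z .074
e=ray(c,q(98,406),.074);g=ray(c,q(668,325),.074);d2=e-g;yaw=np.arctan2(-d2[0],d2[1]);print("board",e,g,np.linalg.norm(d2),yaw)
for yaw in (.134,np.arctan2(-d[0],d[1])):
    X=np.array([np.cos(yaw),np.sin(yaw)]);Yv=np.array([-X[1],X[0]])
    m=(a+b)[:2]/2;o=m-.162*X;print("yaw",yaw,"origin from front",o,"place",o+.13*Yv,"board x in rack",(e[:2]-o)@X,(g[:2]-o)@X)
    print("tub rel place",[((np.array([.5551,.1614])-o-.13*Yv)@v) for v in (X,Yv)])
f=grab_frame("top");cn=big(mask(f,(160,60,120),(179,255,255),(100,95,165,160)));print("pink",circ(c,cn,.1))
E
```

```text
front corners [0.64240175 0.23570662 0.012     ] [ 0.69291788 -0.16157411  0.012     ] 0.4004795394830101 yaw 0.12647603268053992
board [0.43356765 0.19523862 0.074     ] [ 0.48015751 -0.1858989   0.074     ] 0.3839745127476995 0.12163553474198116
yaw 0.134 origin from front [0.50711207 0.01542316] place [0.48974416 0.14425777] board x in rack -0.048861903299708465 -0.053609421853610874
tub rel place [np.float64(0.06706014353575732), np.float64(0.008257063165060615)]
yaw 0.12647603268053992 origin from front [0.50695378 0.01663172] place [0.49055569 0.14559335] board x in rack -0.050270645382265375 -0.05212926596161633
tub rel place [np.float64(0.06602259898944356), np.float64(0.0075388321738169934)]
pink (array([0.69426622, 0.32549271]), np.float64(0.057660425130286665))
```

Rack yaw is about 0.127 and the place is at about (0.491, 0.146). The tub sits 66 mm out and about 8 mm to +y. I'll push in a straight line, world heading 0.24, with the two fingers spread as a cradle. First step: turn the tool and travel to a point in front of the tub.

Emit:
apply_moves(
  plan=[0,0,0,0,-0.1665,0,0.06,0,0,0,0,-0.1665,0,0.06,0,0,0,0,-0.1665,0,0.06,0,0,0,0,-0.1665,0,0.06,0.0222,0,-0.0404,0,0,0,0.06,0.0222,0,-0.0404,0,0,0,0.06,0.0222,0,-0.0404,0,0,0,0.06,0.0222,0,-0.0404,0,0,0,0.06,0.0222,0,-0.0404,0,0,0,0.06,0.0222,0,-0.0404,0,0,0,0.06,0.0222,0,-0.0404,0,0,0,0.06,0.0222,0,-0.0404,0,0,0,0.06,0.0222,0,-0.0404,0,0,0,0.06,0.0222,0,-0.0404,0,0,0,0.06,0.0222,0,-0.0404,0,0,0,0.06,0.0222,0,-0.0404,0,0,0,0.06,0,0,0,0,0,0,0.06],
)

```text
t: 2.38
tcp_pos: [0.6451, 0.1787, 0.231]
ee_rot: [-1.574, -0.0, 0.232]
ft_force: [-0.2, 0.4, -0.7]
grip_width: 0.703
```

```bash
python3 - <<'E'
from h import *
c=get_calibration("wrist");f=grab_frame("wrist");cv2.imwrite("pics/w1.png",f[:,:,::-1])
print(c["R"],-np.array(c["R"]).T@c["t"])
m=mask(f,*Y);cn=big(m);print(cv2.boundingRect(cn),circ(c,cn,.110))
s=telemetry.read_state();print(s["tcp_pos"],s["joint_pos"])
E
```

```text
[[-0.22977168  0.97323535 -0.00423429]
 [ 0.93109637  0.22108539  0.29013926]
 [ 0.28330993  0.06272326 -0.95697507]] [0.57206504 0.16298059 0.37398467]
(192, 0, 137, 140) (array([0.55488119, 0.16223656]), np.float64(0.05529114936738402))
[0.64342384 0.1820928  0.23089898] [-0.44245667  0.43598087  0.14414213  1.48937295 -0.06385498  1.22142235
  1.51709753]
```

View pics/w1.png

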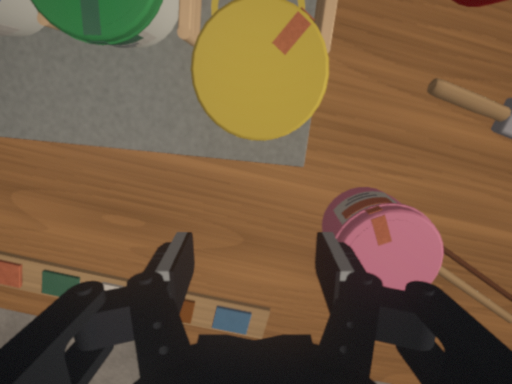

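The wrist view shows the tub's lid at (261,67) and its stripe at (291,32), pointing back-left. It gives the tub at (0.555, 0.162), agreeing with the top view. Now descend in front of it.

Emit:
apply_moves(
  plan=[0,0.03,0.002,0,-0.0156,0,0.06,0,0.04,0,0,0,0,0.06,0,0.04,0,0,0,0,0.06,0,0.03,0,0,0,0,0.06,0,0.016,0,0,0,0,0.06,0,0,0,0,0,0,0.06,0,0,0,0,0,0,0.06],
)

```text
t: 3.3
tcp_pos: [0.6431, 0.1872, 0.0769]
ee_rot: [-1.57, -0.003, 0.256]
ft_force: [0.0, 0.2, 0.6]
grip_width: 0.704
```

Emit:
apply_moves(
  plan=[-0.009,0,-0.0015,0,0,0,0.06,-0.009,0,0,0,0,0,0.06,-0.007,0,0,0,0,0,0.06,-0.005,0,0,0,0,0,0.06,-0.005,0,0,0,0,0,0.06,-0.005,0,0,0,0,0,0.06,-0.005,0,0,0,0,0,0.06,-0.005,0,0,0,0,0,0.06,-0.005,0,0,0,0,0,0.06,-0.005,0,0,0,0,0,0.06,-0.005,0,0,0,0,0,0.06,-0.005,0,0,0,0,0,0.06,-0.005,0,0,0,0,0,0.06,0,0,0,0,0,0,0.06],
)

```text
t: 5.05
tcp_pos: [0.5689, 0.1657, 0.0751]
ee_rot: [-1.571, 0.002, 0.256]
ft_force: [0.1, -0.3, 0.3]
grip_width: 0.705
```

```bash
cat > m.py <<'E'
from h import *
import sys
yaw=.127;X=np.array([np.cos(yaw),np.sin(yaw)]);Yv=np.array([-X[1],X[0]]);place=np.array([.491,.1457])
def tub(name,z=.110):
    c=get_calibration(name);f=grab_frame(name)
    H=get=mask(f,*Y)
    cn=big(H);p,r=circ(c,cn,z)
    x,y,w,h=cv2.boundingRect(cn)
    t=mask(f,*T,(x+4,y+4,x+w-4,y+h-4));M=cv2.moments(t,True)
    print(name,"tub",p,r,"rel place",(p-place)@X,(p-place)@Yv)
    if M["m00"]>10:
        s=ray(c,(M["m10"]/M["m00"],M["m01"]/M["m00"]),z)[:2];d=s-p
        print(" stripe px",M["m00"],"r",np.hypot(*d),"label err",(np.arctan2(d[1],d[0])-yaw+np.pi)%(2*np.pi)-np.pi)
    return f
if __name__=="__main__":
    for n in sys.argv[2:]:
        f=tub(n);cv2.imwrite(f"pics/{n}{sys.argv[1]}.png",f[:,:,::-1])
    s=telemetry.read_state();print(s["t"],s["tcp_pos"],s["ee_rot"],s["ft_force"],s["joint_pos"][6])
E
python3 m.py 2 wrist top
```

```text
wrist tub [0.51221385 0.152309  ] 0.053934668460446644 rel place 0.021880086442921387 0.003868849257561996
 stripe px 6925.0 r 0.035130714890431305 label err 1.8964074338723096
top tub [ 0.80091587 -0.50479631] 0.051303170877260815 rel place 0.22502878025151163 -0.6845110288916811
5.15 [0.5689946 0.1658014 0.0748322] [-1.57082295  0.00196531  0.25594917] [-0.12882706 -0.47650401  0.72123843] 1.5323209237771405
```

Emit:
apply_moves(
  plan=[-0.004,0,0,0,0,0,0.06,-0.004,0,0,0,0,0,0.06,-0.004,0,0,0,0,0,0.06,-0.004,0,0,0,0,0,0.06,-0.002,0,0,0,0,0,0.06,0,0,0,0,0,0,0.06],
)

```text
t: 5.9
tcp_pos: [0.5521, 0.1614, 0.0753]
ee_rot: [-1.571, 0.001, 0.256]
ft_force: [-0.3, -0.4, 0.9]
grip_width: 0.701
```

```bash
python3 - <<'E'
s=open("m.py").read()
s=s.replace("t=mask(f,*T,(x+4,y+4,x+w-4,y+h-4))","k=np.zeros_like(H);cv2.drawContours(k,[cv2.convexHull(cn)],0,255,-1);t=mask(f,*T)&cv2.erode(k,np.ones((7,7)))")
s=s.replace("H=get=mask(f,*Y)","H=mask(f,*Y);H[:,370:]=0")
open("m.py","w").write(s)
E
python3 m.py 3 wrist
```

```text
wrist tub [0.49552582 0.14785627] 0.05387478039293463 rel place 0.004762483471921189 0.0015656718329495928
 stripe px 3899.0 r 0.03662923353138671 label err 2.5233017539664324
5.95 [0.55222442 0.16142179 0.07537649] [-1.57068806e+00  5.58306652e-04  2.55865217e-01] [-0.33388708  0.07184421 -0.16866415] 1.5279435349652297
```

Emit:
apply_moves(
  plan=[-0.001,0,0,0,0,0,0.06,-0.001,0,0,0,0,0,0.06,-0.001,0,0,0,0,0,0.06,-0.001,0,0,0,0,0,0.06],
)

```text
t: 6.45
tcp_pos: [0.5488, 0.1606, 0.0754]
ee_rot: [-1.571, -0.001, 0.256]
ft_force: [0.8, 0.4, -0.5]
grip_width: 0.706
```

```bash
python3 m.py 4 wrist
```

```text
wrist tub [0.49237985 0.14707086] 0.05383430374641826 rel place 0.0015423718789436091 0.0011850478467952661
 stripe px 3903.0 r 0.03655046052930752 label err 2.521931203586578
6.5 [0.5486497  0.16047041 0.07543007] [-1.57067346e+00 -2.89603378e-04  2.55810963e-01] [ 1.816709    0.01075239 -0.70763303] 1.5268662799635722
```

Emit:
apply_moves(
  plan=[-0.001,0,0,0,0,0,0.06,-0.001,0,0,0,0,0,0.06],
)

```text
t: 6.75
tcp_pos: [0.5468, 0.16, 0.0754]
ee_rot: [-1.571, -0.0, 0.256]
ft_force: [1.5, 1.6, 0.1]
grip_width: 0.705
```

Emit:
apply_moves(
  plan=[-0.001,0,0,0,0,0,0.06],
)

```text
t: 6.88
tcp_pos: [0.5466, 0.16, 0.0756]
ee_rot: [-1.571, -0.002, 0.256]
ft_force: [4.0, 1.5, -1.3]
grip_width: 0.702
```

Emit:
apply_moves(
  plan=[-0.001,0,0,0,0,0,0.06],
)

```text
t: 7.0
tcp_pos: [0.5465, 0.1599, 0.0758]
ee_rot: [-1.571, -0.004, 0.256]
ft_force: [5.9, 1.5, -0.7]
grip_width: 0.705
```

```bash
python3 m.py 5 wrist
```

```text
wrist tub [0.49027808 0.14653787] 0.0539635586874337 rel place -0.000609981500095739 0.0009225604238287154
 stripe px 3892.0 r 0.036577480203951844 label err 2.522911816182437
7.05 [0.54654217 0.15988054 0.07587658] [-1.57069984 -0.00425917  0.25582845] [ 5.64384907  1.41607441 -1.31908443] 1.5257854734365857
```

The force rises while the tool stands still, so the tub is against the board. It measures 0.6 mm behind the place origin, within the 1 mm expected. Retreat, rise, and centre over the lid.

Emit:
apply_moves(
  plan=[0.01,0,0,0,0,0,0.06,0.02,0,0,0,0,0,0.07,0,-0.045,0,0,0,0,0.07,0,-0.045,0,0,0,0,0.07,-0.022,0,0.001,0,0,0,0.07,-0.022,0,0,0,0,0,0.07,-0.022,0,0,0,0,0,0.07,-0.022,0,0,0,0,0,0.07,0,0,0,0,0,0,0.07,0,0,0,0,0,0,0.07],
)

```text
t: 8.3
tcp_pos: [0.4888, 0.1459, 0.1653]
ee_rot: [-1.571, 0.0, 0.256]
ft_force: [0.5, 0.3, -0.8]
grip_width: 0.819
```

```bash
python3 m.py 6 wrist
```

```text
wrist tub [0.48825099 0.14580454] 0.05507990373905128 rel place -0.00271363064049062 0.0004518854361117347
 stripe px 896.0 r 0.035353561651322515 label err 2.4643522720156907
8.35 [0.48904776 0.14599805 0.16532156] [-1.57075509e+00 -1.08484793e-04  2.55943197e-01] [-0.75955476  0.48131215 -0.39396396] 1.4852599147452383
```

View pics/wrist6.png

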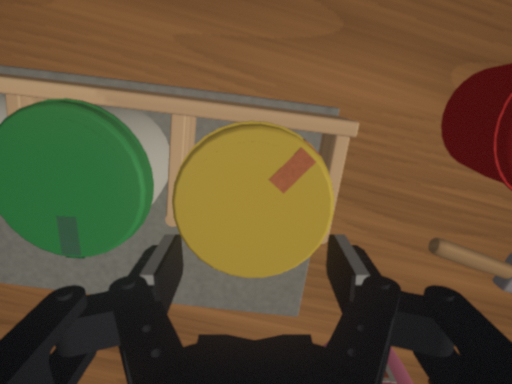

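Emit:
apply_moves(
  plan=[0,0.02,0,0,0,0,0.07,0,0.02,0,0,0,0,0.07,0,0.006,0,0,0,0,0.07,0,0.002,0,0,0,0,0.07,0,0.002,0,0,0,0,0.07],
)

```text
t: 8.98
tcp_pos: [0.4892, 0.146, 0.1159]
ee_rot: [-1.571, -0.001, 0.256]
ft_force: [0.1, -0.1, 1.0]
grip_width: 0.82
```

Emit:
apply_moves(
  plan=[0,0.0015,0,0,0,0,0.07,0,0.0015,0,0,0,0,0.07],
)

```text
t: 9.22
tcp_pos: [0.4887, 0.1458, 0.1126]
ee_rot: [-1.571, -0.001, 0.256]
ft_force: [0.1, 0.0, -0.4]
grip_width: 0.819
```

Emit:
apply_moves(
  plan=[0,0.0015,0,0,0,0,0.07,0,0.0015,0,0,0,0,0.07],
)

```text
t: 9.48
tcp_pos: [0.4884, 0.1458, 0.1093]
ee_rot: [-1.571, -0.0, 0.256]
ft_force: [-0.4, -0.8, 0.4]
grip_width: 0.818
```

Emit:
apply_moves(
  plan=[0,0.0015,0,0,0,0,0.07,0,0.0015,0,0,0,0,0.07],
)

```text
t: 9.72
tcp_pos: [0.4884, 0.1458, 0.1062]
ee_rot: [-1.571, -0.0, 0.256]
ft_force: [-0.7, -0.0, 0.3]
grip_width: 0.821
```

Emit:
apply_moves(
  plan=[0,0.001,0,0,0,0,0.07,0,0.001,0,0,0,0,0.07],
)

```text
t: 9.98
tcp_pos: [0.4884, 0.1457, 0.1042]
ee_rot: [-1.571, -0.0, 0.256]
ft_force: [-0.7, -0.3, 0.5]
grip_width: 0.821
```

Emit:
apply_moves(
  plan=[0,0.001,0,0,0,0,0.07,0,0.001,0,0,0,0,0.07],
)

```text
t: 10.22
tcp_pos: [0.4884, 0.1458, 0.1023]
ee_rot: [-1.571, -0.0, 0.256]
ft_force: [0.1, 0.2, -0.7]
grip_width: 0.821
```

Emit:
apply_moves(
  plan=[0,0.001,0,0,0,0,0.07],
)

```text
t: 10.35
tcp_pos: [0.4885, 0.1458, 0.1022]
ee_rot: [-1.571, 0.0, 0.256]
ft_force: [-3.6, -1.1, 11.2]
grip_width: 0.824
```

Emit:
apply_moves(
  plan=[0,0.001,0,0,0,0,0.07],
)

```text
t: 10.48
tcp_pos: [0.4886, 0.1458, 0.1021]
ee_rot: [-1.57, 0.0, 0.256]
ft_force: [-4.5, -0.9, 19.4]
grip_width: 0.822
```

Contact found at TCP z of about 0.102, and it is stiff, roughly 9 N per mm. Back off a little.

Emit:
apply_moves(
  plan=[0,-0.0008,0,0,0,0,0.07,0,0,0,0,0,0,0.07],
)

```text
t: 10.72
tcp_pos: [0.4887, 0.1458, 0.1022]
ee_rot: [-1.571, -0.001, 0.256]
ft_force: [-1.2, -0.6, 7.8]
grip_width: 0.821
```

Emit:
apply_moves(
  plan=[0,0.0002,0,0,0.05,0,0.07,0,0,0,0,0.05,0,0.07,0,0,0,0,0.05,0,0.07],
)

```text
t: 11.1
tcp_pos: [0.4898, 0.1463, 0.1022]
ee_rot: [-1.57, -0.003, 0.105]
ft_force: [-0.1, 0.6, 5.4]
grip_width: 0.821
```

```bash
python3 m.py 7 wrist
```

```text
wrist tub [0.48860933 0.14617722] 0.0549224977952932 rel place -0.002310977327689395 0.0007761738260829588
 stripe px 1776.0 r 0.0347323608724301 label err 2.29165327051458
11.15 [0.48981832 0.14625446 0.10218996] [-1.56996924 -0.00305266  0.10335449] [-0.49564596  0.16412985  6.77476189] 1.3567563152193165
```

Turning works: the label error went from 2.46 to 2.29 for 0.15 of tool turn.

Emit:
apply_moves(
  plan=[0,0.0003,0,0,0.06,0,0.07,0,0,0,0,0.06,0,0.07,0,0,0,0,0.06,0,0.07,0,0,0,0,0.06,0,0.07,0,0,0,0,0.06,0,0.07],
)

```text
t: 11.78
tcp_pos: [0.4911, 0.146, 0.1022]
ee_rot: [-1.569, -0.005, -0.196]
ft_force: [2.6, -1.1, 6.6]
grip_width: 0.818
```

Emit:
apply_moves(
  plan=[0,0,0,0,0.06,0,0.07,0,0,0,0,0.06,0,0.07,0,0,0,0,0.06,0,0.07,0,0,0,0,0.06,0,0.07],
)

```text
t: 12.28
tcp_pos: [0.4913, 0.1459, 0.1023]
ee_rot: [-1.567, -0.005, -0.436]
ft_force: [2.8, -0.7, 5.3]
grip_width: 0.819
```

```bash
python3 m.py 8 wrist
```

```text
wrist tub [0.48828714 0.14675334] 0.055043214140077915 rel place -0.0025575969890811573 0.0013884627466217569
 stripe px 1836.0 r 0.03534133728305755 label err 1.8412173493842037
12.325 [0.49118096 0.14597249 0.10226996] [-1.56744558 -0.00467411 -0.43728957] [ 1.8891269  -1.62595272  5.77535279] 0.8558206407900406
```

Emit:
apply_moves(
  plan=[-0.001,0.0003,-0.0002,0,0.06,0,0.07,-0.001,0,-0.0002,0,0.06,0,0.07,0,0,0,0,0.06,0,0.07,0,0,0,0,0.06,0,0.07,0,0,0,0,0.06,0,0.07],
)

```text
t: 12.95
tcp_pos: [0.4905, 0.1461, 0.1024]
ee_rot: [-1.565, -0.006, -0.736]
ft_force: [4.1, -2.1, 6.1]
grip_width: 0.82
```

Emit:
apply_moves(
  plan=[0,0,0,0,0.06,0,0.07,0,0,0,0,0.06,0,0.07,0,0,0,0,0.06,0,0.07,0,0,0,0,0.06,0,0.07],
)

```text
t: 13.45
tcp_pos: [0.4909, 0.1458, 0.1024]
ee_rot: [-1.563, -0.005, -0.976]
ft_force: [4.6, -2.7, 5.9]
grip_width: 0.82
```

```bash
python3 m.py 9 wrist
```

```text
wrist tub [0.48913888 0.14682088] 0.054948217517241 rel place -0.001704158351574179 0.0013475760339538181
 stripe px 1799.0 r 0.0351009107711992 label err 1.2651847141425119
13.5 [0.4908341  0.14595891 0.10244053] [-1.5629224  -0.00430148 -0.97762377] [ 3.35058092 -1.97024061  6.01832761] 0.3557146291519574
```

Emit:
apply_moves(
  plan=[0,0.0003,0,0,0.06,0,0.07,0,0,0,0,0.06,0,0.07,0,0,0,0,0.06,0,0.07,0,0,0,0,0.06,0,0.07,0,0,0,0,0.06,0,0.07],
)

```text
t: 14.12
tcp_pos: [0.491, 0.1454, 0.1024]
ee_rot: [-1.562, -0.002, -1.276]
ft_force: [3.9, -2.9, 7.9]
grip_width: 0.82
```

Emit:
apply_moves(
  plan=[0,0,0,0,0.06,0,0.07,0,0,0,0,0.06,0,0.07,0,0,0,0,0.06,0,0.07,0,0,0,0,0.06,0,0.07,0,0,0,0,0.06,0,0.07],
)

```text
t: 14.75
tcp_pos: [0.4899, 0.1453, 0.1023]
ee_rot: [-1.564, 0.0, -1.576]
ft_force: [2.5, -3.5, 10.2]
grip_width: 0.818
```

```bash
python3 m.py 10 wrist
```

```text
wrist tub [0.48998844 0.15122217] 0.05500077402885913 rel place -0.000303976676070296 0.00560582127750514
 stripe px 1904.0 r 0.03546714114166308 label err 0.8784636004901589
14.8 [0.48992158 0.14546544 0.1023324 ] [-1.56426156e+00  3.74697739e-04 -1.57790158e+00] [ 1.60903342 -2.93277241  9.8995411 ] -0.19031714028437233
```

View pics/wrist10.png

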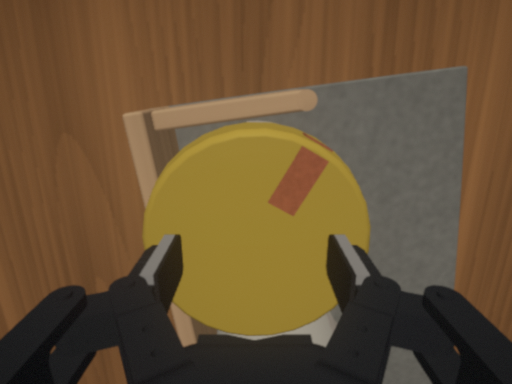

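The lid is centred at (257,228) and its stripe is at (298,180). The tub has crept about 4 mm towards +y and the tips are slipping, so I'll lift off and re-measure.

Emit:
apply_moves(
  plan=[0,-0.005,0,0,0,0,0.07,0,-0.03,0,0,0,0,0.07,0,-0.03,0,0,0,0,0.07,0,0,0,0,0,0,0.07],
)

```text
t: 15.3
tcp_pos: [0.4877, 0.147, 0.1669]
ee_rot: [-1.567, 0.003, -1.574]
ft_force: [-0.1, 0.7, -0.4]
grip_width: 0.82
```

```bash
sed -i 's/H\[:,370:\]=0/H[:,400:]=0/' m.py; python3 m.py 11 wrist
```

```text
wrist tub [0.4898909  0.15102482] 0.05499416641278195 rel place -0.00042573373522687854 0.005422411432575956
 stripe px 909.0 r 0.03552089732127502 label err 0.8787022645062832
15.35 [0.48653363 0.1467258  0.16548377] [-1.56983267e+00  1.21982752e-03 -1.57356030e+00] [-0.27088118 -0.51944602  0.34894737] -0.24332941511613687
```

Emit:
apply_moves(
  plan=[-0.0045,0.02,0.003,0,0,0,0.07,0,0.02,0,0,0,0,0.07,0,0.018,0,0,0,0,0.07,0,0.003,0,0,0,0,0.07,0,0,0,0,0,0,0.07],
)

```text
t: 15.98
tcp_pos: [0.4889, 0.1506, 0.1035]
ee_rot: [-1.572, -0.001, -1.574]
ft_force: [-0.9, -0.0, -0.0]
grip_width: 0.82
```

Emit:
apply_moves(
  plan=[0,0.001,0,0,0,0,0.07,0,0,0,0,0,0,0.07],
)

```text
t: 16.23
tcp_pos: [0.4895, 0.1509, 0.1032]
ee_rot: [-1.57, 0.0, -1.574]
ft_force: [0.8, 0.0, 0.6]
grip_width: 0.819
```

Emit:
apply_moves(
  plan=[0,0.0007,0,0,0,0,0.07,0,0,0,0,0,0,0.07],
)

```text
t: 16.48
tcp_pos: [0.4895, 0.1508, 0.1023]
ee_rot: [-1.571, 0.0, -1.574]
ft_force: [-0.3, -0.7, -0.3]
grip_width: 0.82
```

Emit:
apply_moves(
  plan=[0,0.0005,0,0,0,0,0.07,0,0,0,0,0,0,0.07],
)

```text
t: 16.73
tcp_pos: [0.4895, 0.1508, 0.1022]
ee_rot: [-1.571, 0.0, -1.574]
ft_force: [-0.6, -0.8, 4.9]
grip_width: 0.819
```

Emit:
apply_moves(
  plan=[0,0.0006,0,0,0,0,0.07,0,0,0,0,0,0,0.07],
)

```text
t: 16.98
tcp_pos: [0.4896, 0.1509, 0.1022]
ee_rot: [-1.571, 0.001, -1.574]
ft_force: [-2.9, -1.2, 9.9]
grip_width: 0.82
```

Emit:
apply_moves(
  plan=[0,0,0,0,0.05,0,0.07,0,0,0,0,0.05,0,0.07,0,0,0,0,0.05,0,0.07,0,0,0,0,0.05,0,0.07],
)

```text
t: 17.48
tcp_pos: [0.4905, 0.1505, 0.1022]
ee_rot: [-1.569, 0.001, -1.776]
ft_force: [-1.0, -1.5, 7.9]
grip_width: 0.816
```

```bash
python3 m.py 12 wrist
```

```text
wrist tub [0.49187968 0.15308031] 0.0550354671290283 rel place 0.001807379953587895 0.0072094563101571625
 stripe px 1892.0 r 0.03525467086461745 label err 0.7402041979198675
17.525 [0.49048007 0.15058827 0.10219176] [-1.56914456e+00  7.04122737e-04 -1.77696781e+00] [-0.43029482 -0.23997995  7.45714854] -0.37383595913000334
```

```bash
python3 - <<'E'
from plant import telemetry
import numpy as np
s=telemetry.read_state();print(s["ft_force"],s["moment"],s["tcp_pos"],s["ee_rot"])
E
```

```text
[-0.43029482 -0.23997995  7.45714854] [-0.13925505  0.36036209  0.00426372] [0.49048007 0.15058827 0.10219176] [-1.56914456e+00  7.04122737e-04 -1.77696781e+00]
```

The moment shows the load is almost entirely on the back finger, about 40 mm towards -x, which explains the creep. I'll lift, recentre on the tub, and tilt slightly to lower the front finger.

Emit:
apply_moves(
  plan=[0,-0.004,0,0,0,0,0.07,-0.0027,0,0.001,-0.01,0,0,0.07,0,0.002,0,0,0,0,0.07,0,0.001,0,0,0,0,0.07,0,0,0,0,0,0,0.07],
)

```text
t: 18.15
tcp_pos: [0.4912, 0.1535, 0.1026]
ee_rot: [-1.581, 0.001, -1.774]
ft_force: [-0.7, 0.7, 4.3]
grip_width: 0.822
```

```bash
cat > q.py <<'E'
from plant import telemetry
import numpy as np
from scipy.spatial.transform import Rotation as Ro
s=telemetry.read_state();F,M=s["ft_force"],s["moment"]
R=Ro.from_euler("xyz",s["ee_rot"]).as_matrix()
print(s["t"],"F",F.round(1),"M",M.round(3),"tcp",s["tcp_pos"].round(4),"yaw",s["ee_rot"][2].round(3),"y-axis",R[:,1].round(4),"M in tool",(R.T@M).round(3))
E
python3 q.py
```

```text
18.15 F [-0.7  0.7  4.3] M [-0.028  0.121 -0.023] tcp [0.4912 0.1535 0.1026] yaw -1.774 y-axis [-0.0094  0.0026 -1.    ] M in tool [-0.112  0.024 -0.052]
```

Emit:
apply_moves(
  plan=[0,0.0003,0,-0.006,0,0,0.07,0,0,0,0,0,0,0.07],
)

```text
t: 18.4
tcp_pos: [0.4913, 0.1535, 0.1027]
ee_rot: [-1.587, 0.001, -1.774]
ft_force: [-3.3, 0.6, 7.1]
grip_width: 0.82
```

```bash
python3 q.py
```

```text
18.4 F [-3.3  0.6  7.1] M [-0.051  0.237 -0.012] tcp [0.4913 0.1535 0.1027] yaw -1.774 y-axis [-0.0154  0.0042 -0.9999] M in tool [-0.222  0.014 -0.098]
```

Emit:
apply_moves(
  plan=[0,0.0002,0,0,0.05,0,0.07,0,0,0,0,0.05,0,0.07,0,0,0,0,0.05,0,0.07],
)

```text
t: 18.77
tcp_pos: [0.4927, 0.1544, 0.1027]
ee_rot: [-1.584, 0.001, -1.925]
ft_force: [0.7, 2.1, 4.9]
grip_width: 0.82
```

```bash
python3 q.py; python3 m.py 13 wrist
```

```text
18.775 F [0.7 2.1 4.9] M [ 0.278 -0.368  0.07 ] tcp [0.4927 0.1544 0.1027] yaw -1.925 y-axis [-0.012   0.0052 -0.9999] M in tool [ 0.249 -0.075  0.387]
wrist tub [0.49305618 0.15250466] 0.05472703886897524 rel place 0.0029014869055330626 0.0064894200157896605
 stripe px 1834.0 r 0.03412067765959855 label err 0.65859412134325
18.825 [0.49265527 0.15431929 0.10269004] [-1.58381573e+00  5.71073549e-04 -1.92615224e+00] [-0.02794578  1.61094868  5.5932376 ] -0.49858590376536943
```

The load is now on the front finger, so the tub creeps back the way I want (y from 7.2 to 6.5 mm). I continue with small shifts towards home.

Emit:
apply_moves(
  plan=[0.0005,0.0003,-0.0004,0,0.05,0,0.07,0.0005,0,-0.0004,0,0.05,0,0.07,0.0005,0,-0.0004,0,0.05,0,0.07,0.0005,0,-0.0004,0,0.05,0,0.07],
)

```text
t: 19.32
tcp_pos: [0.4916, 0.153, 0.1026]
ee_rot: [-1.581, -0.001, -2.125]
ft_force: [3.0, 1.0, 2.9]
grip_width: 0.822
```

```bash
python3 q.py; python3 m.py 14 wrist
```

```text
19.325 F [3.  1.  2.9] M [ 0.164 -0.85   0.152] tcp [0.4916 0.153  0.1026] yaw -2.125 y-axis [-0.0092  0.0051 -0.9999] M in tool [ 0.637 -0.158  0.585]
wrist tub [0.49210482 0.1488129 ] 0.054731328940015526 rel place 0.0014901986646807478 0.0029478922186379824
 stripe px 1856.0 r 0.034400360370781605 label err 0.5551492685802035
19.375 [0.49155009 0.15292547 0.10262757] [-1.58128749e+00 -7.88325539e-04 -2.12607444e+00] [1.96499109 1.05328987 4.41151321] -0.6767340615382891
```

Emit:
apply_moves(
  plan=[0,-0.004,0,0,0,0,0.07,0.0034,0,0.0025,0.0045,0,0,0.07,0,0.002,0,0,0,0,0.07,0,0.001,0,0,0,0,0.07,0,0,0,0,0,0,0.07],
)

```text
t: 20.0
tcp_pos: [0.4887, 0.1473, 0.1026]
ee_rot: [-1.582, -0.006, -2.124]
ft_force: [-2.0, -0.9, 4.1]
grip_width: 0.822
```

```bash
python3 q.py
```

```text
20.0 F [-2.  -0.9  4.1] M [-0.29   0.207 -0.058] tcp [0.4887 0.1473 0.1026] yaw -2.124 y-axis [-1.290e-02  6.000e-04 -9.999e-01] M in tool [-0.024  0.061 -0.354]
```

Emit:
apply_moves(
  plan=[0,-0.003,0,0,0,0,0.07,-0.0024,0,0.002,0,0,0,0.07,0,0.002,0,0,0,0,0.07,0,0.001,0,0,0,0,0.07,0,0.0003,0,0,0,0,0.07,0,0,0,0,0,0,0.07],
)

```text
t: 20.75
tcp_pos: [0.4922, 0.149, 0.1026]
ee_rot: [-1.582, -0.005, -2.124]
ft_force: [-1.5, -0.2, 5.5]
grip_width: 0.819
```

```bash
python3 q.py; python3 m.py 15 wrist
```

```text
20.75 F [-1.5 -0.2  5.5] M [-0.037  0.213  0.01 ] tcp [0.4922 0.149  0.1026] yaw -2.124 y-axis [-0.0117  0.0015 -0.9999] M in tool [-0.162 -0.01  -0.143]
wrist tub [0.49228111 0.14839789] 0.05486957016287909 rel place 0.0016125060018102387 0.0025138989354839955
 stripe px 1887.0 r 0.03456577256124935 label err 0.564320699972364
20.8 [0.49216614 0.1489946  0.10259674] [-1.58153575 -0.00489552 -2.12412273] [-2.19284093  0.56147724  5.39751639] -0.67014591318309
```

Emit:
apply_moves(
  plan=[0,0.0004,0,0,0,0,0.07,0.0006,0,-0.0001,0,0.05,0,0.07,0.0006,0,-0.0001,0,0.05,0,0.07,0.0006,0,-0.0001,0,0.05,0,0.07,0.0006,0,-0.0001,0,0.05,0,0.07,0.0006,0,-0.0001,0,0.05,0,0.07],
)

```text
t: 21.55
tcp_pos: [0.4917, 0.1475, 0.1025]
ee_rot: [-1.578, -0.004, -2.375]
ft_force: [2.6, 1.1, 3.3]
grip_width: 0.823
```

```bash
python3 q.py; python3 m.py 16 wrist
```

```text
21.55 F [2.6 1.1 3.3] M [ 0.105 -0.469  0.065] tcp [0.4917 0.1475 0.1025] yaw -2.375 y-axis [-0.0077  0.0022 -1.    ] M in tool [ 0.25  -0.067  0.411]
wrist tub [0.49331363 0.14522429] 0.055277344437416755 rel place 0.002234743245756666 -0.0007649197828202267
 stripe px 2033.0 r 0.03526680812360208 label err 0.4751726736616133
21.6 [0.4916297  0.14741617 0.10249122] [-1.57759125 -0.00423942 -2.37617497] [2.47424235 0.21699028 3.45732772] -0.8911493980811664
```

Emit:
apply_moves(
  plan=[0,0.0005,0,0.004,0,0,0.07,0,0.0002,0,0,0.04,0,0.07,0,0.0002,0,0,0.04,0,0.07],
)

```text
t: 21.98
tcp_pos: [0.4927, 0.1474, 0.1022]
ee_rot: [-1.572, -0.003, -2.454]
ft_force: [4.4, 1.1, 6.2]
grip_width: 0.82
```

```bash
python3 q.py; python3 m.py 17 wrist
```

```text
21.975 F [4.4 1.1 6.2] M [-0.048 -1.015  0.174] tcp [0.4927 0.1474 0.1022] yaw -2.454 y-axis [-2.8e-03 -7.0e-04 -1.0e+00] M in tool [ 0.682 -0.173  0.754]
wrist tub [0.49387893 0.14424259] 0.05530384421180403 rel place 0.0026711467009292132 -0.0018103135902160395
 stripe px 2039.0 r 0.03510249079185752 label err 0.44141104998908354
22.025 [0.49272539 0.14736226 0.10221834] [-1.57197036 -0.00272289 -2.454727  ] [2.40777564 1.09676325 6.52063332] -0.9634079286597274
```

The two tips load unevenly, so I switch to one shut fingertip on the lid's -y side. A clockwise drag there pulls towards the back board, so it seats the tub while it turns.

Emit:
apply_moves(
  plan=[0,-0.01,0,0,0,0,0.07,0,-0.04,0,0,-0.1757,0,0,0,0,0,0,-0.1757,0,0,0,0,0,0,-0.1757,0,0,0,0,0,0,-0.1757,0,0,0,0,0,0,-0.1757,0,0,0,0,0,0,-0.1757,0,0,0,0,0,0,-0.1757,0,0,0.023,0,0,0,0,0,0,0.0235,0,0,0,0,0,0,0,0,0,0,0,0,0,0,0,0,0,0,0,0],
)

```text
t: 23.52
tcp_pos: [0.5051, 0.1039, 0.1505]
ee_rot: [-1.581, 0.002, -1.223]
ft_force: [-0.4, 0.1, 0.3]
grip_width: 0.003
```

```bash
python3 q.py; python3 m.py 18 wrist
```

```text
23.525 F [-0.4  0.1  0.3] M [ 0.053 -0.014 -0.012] tcp [0.5051 0.1039 0.1505] yaw -1.223 y-axis [-0.0105 -0.0015 -0.9999] M in tool [0.031 0.011 0.045]
wrist tub [0.49082056 0.14196146] 0.054459440811069924 rel place -0.0006515117721180623 -0.0036857076223465197
 stripe px 1148.0 r 0.0370265430459639 label err 0.43741484194953006
23.575 [0.50521271 0.10428441 0.15054704] [-1.58092818  0.00208764 -1.22259704] [0.56916624 0.97517894 0.29187326] 0.21689409517564343
```

View pics/wrist18.png

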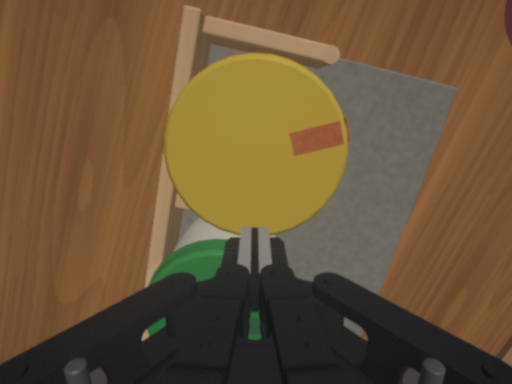

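The lid is centred at (257,143) with the stripe at (317,138), about 25° short of straight out. The fingertip is placed on the lid's -y side. Level the tool and descend.

Emit:
apply_moves(
  plan=[0,0.018,0,0.01,0,0,0,0,0.016,0,0,0,0,0,0,0.002,0,0,0,0,0,0,0,0,0,0,0,0],
)

```text
t: 24.08
tcp_pos: [0.5059, 0.1034, 0.1147]
ee_rot: [-1.57, 0.001, -1.224]
ft_force: [0.2, -0.4, 0.4]
grip_width: -0.002
```

Emit:
apply_moves(
  plan=[0,0.001,0,0,0,0,0,0,0,0,0,0,0,0],
)

```text
t: 24.32
tcp_pos: [0.5061, 0.1032, 0.1141]
ee_rot: [-1.569, 0.001, -1.224]
ft_force: [0.0, -0.3, 0.6]
grip_width: -0.0
```

Emit:
apply_moves(
  plan=[0,0.0008,0,0,0,0,0,0,0,0,0,0,0,0],
)

```text
t: 24.58
tcp_pos: [0.5058, 0.1031, 0.113]
ee_rot: [-1.57, 0.001, -1.224]
ft_force: [1.1, 0.1, 0.4]
grip_width: 0.0
```

Emit:
apply_moves(
  plan=[0,0.0008,0,0,0,0,0,0,0,0,0,0,0,0],
)

```text
t: 24.82
tcp_pos: [0.5058, 0.1032, 0.1121]
ee_rot: [-1.57, 0.001, -1.224]
ft_force: [-0.2, 0.3, 0.2]
grip_width: -0.005
```

Emit:
apply_moves(
  plan=[0,0.0006,0,0,0,0,0,0,0,0,0,0,0,0],
)

```text
t: 25.08
tcp_pos: [0.5058, 0.1031, 0.1115]
ee_rot: [-1.57, 0.001, -1.224]
ft_force: [0.2, 0.2, -0.3]
grip_width: 0.002
```

Emit:
apply_moves(
  plan=[0,0.0006,0,0,0,0,0,0,0,0,0,0,0,0],
)

```text
t: 25.32
tcp_pos: [0.5058, 0.1031, 0.1109]
ee_rot: [-1.57, 0.001, -1.224]
ft_force: [-0.7, -0.0, 0.1]
grip_width: -0.001
```

Emit:
apply_moves(
  plan=[0,0.0006,0,0,0,0,0,0,0,0,0,0,0,0],
)

```text
t: 25.58
tcp_pos: [0.5058, 0.1031, 0.1103]
ee_rot: [-1.57, 0.001, -1.224]
ft_force: [1.3, 0.1, -0.3]
grip_width: 0.004
```

Emit:
apply_moves(
  plan=[0,0.0006,0,0,0,0,0,0,0,0,0,0,0,0],
)

```text
t: 25.82
tcp_pos: [0.506, 0.1032, 0.11]
ee_rot: [-1.57, 0.001, -1.224]
ft_force: [-1.2, 0.3, 2.3]
grip_width: 0.001
```

Emit:
apply_moves(
  plan=[0,0.0006,0,0,0,0,0,0,0,0,0,0,0,0],
)

```text
t: 26.08
tcp_pos: [0.506, 0.1031, 0.1099]
ee_rot: [-1.57, 0.002, -1.224]
ft_force: [-2.3, -0.9, 7.4]
grip_width: -0.0
```

Emit:
apply_moves(
  plan=[0,0.0004,0,0,0,0,0,0,0,-0.0024,0,0.05,0,0,0,0.0001,-0.0024,0,0.05,0,0,0,0,-0.0024,0,0.05,0,0],
)

```text
t: 26.58
tcp_pos: [0.5016, 0.1013, 0.11]
ee_rot: [-1.564, 0.001, -1.376]
ft_force: [2.4, -0.3, 3.8]
grip_width: 0.003
```

```bash
python3 q.py; python3 m.py 19 wrist
```

```text
26.575 F [ 2.4 -0.3  3.8] M [-0.079 -0.543 -0.032] tcp [0.5016 0.1013 0.11  ] yaw -1.376 y-axis [ 0.0062  0.0024 -1.    ] M in tool [ 0.517  0.03  -0.183]
wrist tub [0.49107038 0.1414978 ] 0.05435366835053517 rel place -0.00046243096707943937 -0.004177273372955172
 stripe px 1875.0 r 0.03704084326155923 label err 0.3301914017378573
26.625 [0.50130583 0.10117319 0.10996456] [-1.56464490e+00  1.27959746e-03 -1.37711355e+00] [2.38533566 0.03402011 4.49041834] 0.10998260038514736
```

The fingertip turned it 0.11 rad with the tub still seated. The force dropped to 4 N, so I add press and continue.

Emit:
apply_moves(
  plan=[0,0.0005,0,0,0,0,0,0,0.0002,-0.0024,0,0.05,0,0,0,0.0002,-0.0024,0,0.05,0,0],
)

```text
t: 27.0
tcp_pos: [0.4979, 0.1005, 0.1099]
ee_rot: [-1.563, 0.002, -1.475]
ft_force: [1.9, -1.1, 9.6]
grip_width: 0.005
```

Emit:
apply_moves(
  plan=[0,0.0003,-0.0024,0,0.05,0,0,0,0.0002,-0.0024,0,0.05,0,0],
)

```text
t: 27.25
tcp_pos: [0.4939, 0.1002, 0.1099]
ee_rot: [-1.561, 0.003, -1.575]
ft_force: [3.6, -1.0, 11.2]
grip_width: -0.001
```

```bash
python3 q.py; python3 m.py 20 wrist
```

```text
27.25 F [ 3.6 -1.  11.2] M [-0.116 -0.681  0.005] tcp [0.4939 0.1002 0.1099] yaw -1.575 y-axis [ 0.0096  0.0032 -0.9999] M in tool [ 0.681 -0.008 -0.113]
wrist tub [0.49115569 0.14157406] 0.054354524696068086 rel place -0.00036815140017079656 -0.00411242782746734
 stripe px 1873.0 r 0.03711476786885909 label err 0.13676644421358342
27.3 [0.49367571 0.10022993 0.10987726] [-1.56151562  0.00334394 -1.57672729] [ 2.69927595 -0.52774949  9.65383343] -0.0787050523871254
```

Emit:
apply_moves(
  plan=[0,0.0001,-0.0022,0,0.05,0,0,0,0.0001,-0.0022,0,0.05,0,0,0,0,-0.0022,0,0.045,0,0,0,0,0,0,0,0,0],
)

```text
t: 27.8
tcp_pos: [0.4876, 0.1005, 0.1099]
ee_rot: [-1.561, 0.005, -1.719]
ft_force: [3.7, -0.5, 12.2]
grip_width: 0.0
```

```bash
python3 q.py; python3 m.py 21 wrist
```

```text
27.8 F [ 3.7 -0.5 12.2] M [-0.231 -0.731 -0.013] tcp [0.4876 0.1005 0.1099] yaw -1.719 y-axis [ 0.0102  0.0033 -0.9999] M in tool [ 0.757  0.008 -0.12 ]
wrist tub [0.49124721 0.14173635] 0.054330986167770545 rel place -0.00025681228579715453 -0.00396303514849601
 stripe px 1869.0 r 0.037104892342336604 label err -0.02078404410557111
27.85 [0.48769143 0.1005057  0.10989071] [-1.56122484  0.00472963 -1.71907579] [ 4.48367836 -1.54889731 13.21303251] -0.2163072108400078
```

Label error is about -0.02. Lift off straight, move well clear, and check with the top and scene cameras.

Emit:
apply_moves(
  plan=[0,-0.002,0,0,0,0,0,0,-0.02,0,0,0,0,0,0,-0.06,0,0,0,0,0,0,-0.06,0,0,0,0,0],
)

```text
t: 28.35
tcp_pos: [0.4814, 0.0998, 0.2495]
ee_rot: [-1.573, -0.0, -1.719]
ft_force: [1.0, 0.8, -0.5]
grip_width: -0.004
```

```bash
python3 m.py 22 wrist
```

```text
wrist tub [0.49094186 0.14146992] 0.05467579526499819 rel place -0.000593451400890893 -0.004188645842036659
 stripe px 490.0 r 0.0373034605298913 label err -0.026580342144035818
28.4 [0.48649187 0.10051618 0.25766945] [-1.56141708  0.00801295 -1.71950669] [ 3.90229092 -0.04471853  4.35375006] -0.35706239483950547
```

Emit:
apply_moves(
  plan=[0.05,0,0,0,0,0,0,0.05,0,0,0,0,0,0,0.05,0,0,0,0,0,0,0.05,0,0,0,0,0,0,0.05,0,0,0,0,0,0,0.05,0,0,0,0,0,0,0,0,0,0,0,0,0],
)

```text
t: 29.28
tcp_pos: [0.4362, -0.2007, 0.2482]
ee_rot: [-1.572, 0.0, -1.727]
ft_force: [-1.2, 0.3, 0.6]
grip_width: 0.003
```

```bash
python3 m.py 23 top scene; python3 - <<'E'
import cv2
cv2.imwrite("pics/f.png",cv2.hconcat([cv2.resize(cv2.imread("pics/top23.png")[120:250,150:350],(400,260),interpolation=2),cv2.resize(cv2.imread("pics/scene23.png")[140:300,165:345],(292,260),interpolation=2)]))
E
```

```text
top tub [0.49079545 0.13997443] 0.05531240616503148 rel place -0.0009280995721115572 -0.005653546916679888
 stripe px 28.0 r 0.03576312229653362 label err 0.0005775833721863854
scene tub [0.49553511 0.14394238] 0.05772901905017082 rel place 0.004275970961979517 -0.002317882066032219
 stripe px 47.0 r 0.030534574329503225 label err -0.10649560224698362
29.375 [ 0.4377783  -0.196284    0.24790093] [-1.57242217  0.0022137  -1.71998859] [ 0.40133864 -0.16667016 -0.27637564] 0.2943378979348009
```

View pics/f.png

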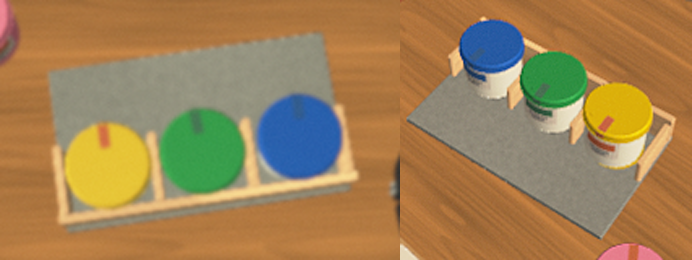

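Left panel (top view): the yellow lid at (107,165) is in line with green and blue, with its stripe pointing straight out. Right panel (scene view): the label's terracotta band at (603,143) faces the front. Handing in.

```bash
python3 -c "
from plant import ticket,telemetry
print(telemetry.read_state()['ft_force']);print(ticket.job_done())"
```

```text
[ 0.40133864 -0.16667016 -0.27637564]
the job is handed in; nothing more can be done
None
```

I slid the tub home against the back board with the two spread fingers, then turned it about 2.5 rad until its label faced out. I handed the job in at about 29 s with the arm clear; `job_done` gives no verdict.

**Turning:** I used two fingertips on the lid for most of the turn. They loaded unevenly, and the tub crept up to about 7 mm sideways and 3 mm forward. I finished with one shut fingertip on the lid's side, which pulled the tub back against the board. The highest wrist force I read was 19 N, briefly, when the first touch on the lid proved stiffer than expected; otherwise it was about 13 N or less.

**Last checks:**

| Camera | Front to back (limit ±6 mm) | Sideways (limit ±15 mm) | Label error (limit ±0.12 rad) |
|---|---|---|---|
| Wrist | -0.6 mm | -4.2 mm | -0.03 rad |
| Top | -0.9 mm | -5.7 mm | 0.00 rad |
| Scene | +4.3 mm | -2.3 mm | -0.11 rad |

- **Disagreement:** the coarser, oblique scene camera puts the label almost at the limit. It also placed the green and blue tubs 5 to 10 mm off the top view at the start, so I trusted the wrist and top cameras.
- **Other things:** the green and blue tubs looked undisturbed in the last picture. I did not re-measure them, the bowl or the brush.

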